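Fetch the sample jar from behind the reagent bottles and put it on the balance

TASK

The little black-lidded jar in the grey caddy is hemmed in by three tall containers: stand all three on the black rubber mat, then put the jar in the middle of the balance's pan, and only then put the three containers back in the caddy, each where it stood at the start. Keep everything upright, and leave the glass beaker and the tube rack where they are.

Things in the scene. Friction and masses are not known exactly. Their poses are not given: they have to be found in the camera images.
- round_bottle: Round amber glass bottle, 46 mm diameter, straight sides up to 82 mm, then a shoulder and a black cap 26 mm across; 107 mm tall, about 0.22 kg. Origin at the centre of its underside, z up. Starts upright in the caddy, in one of the three outer places.
- square_bottle: Square white plastic bottle, 44 x 44 mm with flat faces along its x and y axes up to 86 mm, then a round white cap 30 mm across; 104 mm tall, about 0.20 kg. Origin at the centre of its underside, z up. Starts upright in the caddy, in one of the three outer places, its faces within about 5 degrees of the caddy's axes.
- canister: Plain round aluminium canister with a steel lid, 44 mm diameter (lid 45 mm), straight sides, 105 mm tall, about 0.24 kg. Origin at the centre of its underside, z up. Starts upright in the caddy, in one of the three outer places.
- jar: Small amber glass jar with a black lid, 36 mm diameter (lid 38 mm, the top 12 mm), 40 mm tall, about 0.08 kg. Origin at the centre of its underside, z up. Starts upright in the caddy, in the place between the three containers.
- caddy: Fixed grey plastic tray, 145 (x) by 184 mm (y), floor 4 mm thick, rim 12 mm high. Origin on the table under the jar's place, 52 mm from the back edge; x points roughly away from the robot. In its axes the jar stands at about (0, 0), the three containers at about (-52, 0), (0, 50) and (0, -50) mm (unmarked; which is where differs from start to start).
- mat: Fixed flat black rubber mat, 250 mm (its x) by 110 mm (its y), 4 mm thick, on the left or the right of the caddy; room for the three containers in a row along its x axis. Origin under its centre, on the table, z up.
- balance: Fixed white laboratory balance, 150 mm wide (its y), 48 mm high, with a bare round steel pan of 120 mm diameter whose top is 60 mm above the table. Origin on the table straight below the pan's centre. The body reaches 143 mm from there towards its -x (display and keys, roughly towards the robot) and 73 mm towards +x. It stands on the side opposite the mat.
- beaker: Bystander, not to be moved: loose empty glass beaker, 54 mm diameter, 62 mm tall, standing behind the caddy, to the left. Origin at the centre of its underside.
- tube_rack: Bystander, not to be moved: loose white rack of small tubes, 50 mm (its x) by 105 mm (its y), 44 mm tall, between the robot and the caddy, to the right. Origin at the centre of its underside.
Not all that is in view belongs to the job. There is more than one size of the jar; the one meant has the size given above. Leave any green look-alike of the square_bottle alone.

How it is judged:
On the way, in this order (a step that is already met when the one before it is completed fails the run):
1. all three containers stand upright on the mat, released, while the jar is still in its place (x of round_bottle in the frame of mat between -0.11 and 0.11 m and y of round_bottle in the frame of mat between -0.04 and 0.04 m and z of round_bottle in the frame of mat between -0.01 and 0.01 m and x of square_bottle in the frame of mat between -0.11 and 0.11 m and y of square_bottle in the frame of mat between -0.04 and 0.04 m and z of square_bottle in the frame of mat between -0.01 and 0.01 m and x of canister in the frame of mat between -0.11 and 0.11 m and y of canister in the frame of mat between -0.04 and 0.04 m and z of canister in the frame of mat between -0.01 and 0.01 m and linear speed of each of round_bottle, square_bottle, canister, jar below 0.03 m/s and angular speed of each of round_bottle, square_bottle, canister, jar below 0.3 rad/s and angle between each of round_bottle, square_bottle, canister, jar's own z axis and vertical below 0.1 rad and contact force between the fingers and round_bottle below 0.1 N and contact force between the fingers and square_bottle below 0.1 N and contact force between the fingers and canister below 0.1 N and contact force between the fingers and jar below 0.1 N and distance of jar from where it was at the start of the episode below 0.02 m), for 0.2 s.
2. the jar stands in the middle of the balance's pan, released, with the three containers still on the mat (x of round_bottle in the frame of mat between -0.11 and 0.11 m and y of round_bottle in the frame of mat between -0.04 and 0.04 m and z of round_bottle in the frame of mat between -0.01 and 0.01 m and x of square_bottle in the frame of mat between -0.11 and 0.11 m and y of square_bottle in the frame of mat between -0.04 and 0.04 m and z of square_bottle in the frame of mat between -0.01 and 0.01 m and x of canister in the frame of mat between -0.11 and 0.11 m and y of canister in the frame of mat between -0.04 and 0.04 m and z of canister in the frame of mat between -0.01 and 0.01 m and linear speed of each of round_bottle, square_bottle, canister, jar below 0.03 m/s and angular speed of each of round_bottle, square_bottle, canister, jar below 0.3 rad/s and angle between each of round_bottle, square_bottle, canister, jar's own z axis and vertical below 0.1 rad and contact force between the fingers and round_bottle below 0.1 N and contact force between the fingers and square_bottle below 0.1 N and contact force between the fingers and canister below 0.1 N and contact force between the fingers and jar below 0.1 N and horizontal distance between jar and balance below 0.015 m and z of jar in the frame of balance between 0.055 and 0.066 m), for 0.2 s.
At the end, for the whole second after the job is handed in: The jar stands on the pan within 15 mm of its centre, each of the three containers stands in the caddy within 15 mm of where it stood at the start, and all four are upright, released and at rest (horizontal distance between jar and balance below 0.015 m and z of jar in the frame of balance between 0.055 and 0.066 m and distance of each of round_bottle, square_bottle, canister from where it was at the start of the episode below 0.015 m and linear speed of each of round_bottle, square_bottle, canister, jar below 0.03 m/s and angular speed of each of round_bottle, square_bottle, canister, jar below 0.3 rad/s and angle between each of round_bottle, square_bottle, canister, jar's own z axis and vertical below 0.1 rad and contact force between the fingers and round_bottle below 0.1 N and contact force between the fingers and square_bottle below 0.1 N and contact force between the fingers and canister below 0.1 N and contact force between the fingers and jar below 0.1 N); the robot touches nothing.
It fails at once if a container or the jar is tipped by more than about 35 degrees (angle between any of round_bottle, square_bottle, canister, jar's own z axis and vertical above 0.6 rad).
It fails at once if the beaker or the tube rack is shifted by more than 20 mm or tipped (distance of any of beaker, tube_rack from where it was at the start of the episode above 0.02 m or angle between any of beaker, tube_rack's own z axis and vertical above 0.3 rad).
It also fails if it takes over 138 s, if anything falls off the work surface, if the arm or the gripper's body presses on something with over 40 N, if the wrist force passes 120 N, or if a joint passes its speed limit or range.

ROBOT

A 6-joint arm with a two-finger parallel gripper is mounted at the origin on the work surface. World frame = base frame: x ahead of the robot, y to its left, z up, the work surface at z = 0. Lengths are in m, angles in rad, forces in N, time in s.
With the tool pointing down it reaches from about 0.25 to 0.8 m from the base axis. Payload 3.9 kg.
Tool frame: the origin (TCP) lies at the centre of the arm's flange, where the gripper is bolted on; the fingertips stand 173 mm ahead of it and the grasp point (between the pads) lies 155 mm ahead of it; z points along the fingers, y is the direction in which the jaws open and shut (so a half turn about z gives the same grasp; the last joint's range is limited). The gripper opens to 85 mm and grips with 20 to 120 N. Pads are 22 mm wide; open, the fingers measure 114 mm over their backs; the gripper's body (76 mm by 85 mm) begins 54 mm behind the grasp point. The pads swing forward as they close: fully open they stand 13 mm farther back than shut.
Start: joints at [-1.178, 0.26, -0.138, 1.173, 0, 1.571], TCP at [0.201, -0.485, 0.405] pointing down, gripper open.
Joint ranges: [-2.78, 2.78], [-0.83, 1.72], [-1.28, 1.37], [-1.9, 2.12], [-1.57, 1.48], [-3.14, 3.14]. Speed limits (rad/s): [2.57, 2.57, 3.14, 3.14, 3.14, 3.14].

INTERFACE

Orientations are given as a 3x3 rotation matrix whose columns are the frame's x, y, z axes.
In Python, from cell import read_state, read_camera, camera_params, hand_in, search_frame, landmark_of gives the robot as it stands.
- The arm moves only by the tool arm_command, never from a script. Its argument "steps" is one flat list of numbers, 5 for each row, row after row: the opening, from 0 (shut) to 1 (fully open), then the shift along the tool's x, y, z in cm, then the turn about the tool's z in rad. A call has 1 to 12 rows; each row is the pose to reach, as a shift and turn from the pose measured when the call began, along the tool's axes at that moment; what a row does not reach only later rows make up. A row lasts 1/10 s, in which the tool goes at most 50 mm and 8.59 degrees, less where a joint would pass 70% of its speed; a pose out of reach is approached as far as the arm can. A call with a gripper value outside its range is refused whole. The fingers move at their own pace and stop on an object; "force" is the grip in N (left out, the last holds). Time passes only in rows, so rows that repeat a pose let the fingers close. It gives the time, the measured TCP pose, the force and the opening at its end, in the units of the state.
- read_state(): the state, without advancing time (a new reading comes with each control period).
- read_camera(name): name is "side" or "top" or "wrist"; returns (picture, depth): 400x640x3 uint8, red, green, blue; 400x640 float32, m along the optical axis (not along the pixel's ray), 0 where there is no reading.
- camera_params(name): a dict with "fx", "fy", "cx", "cy" (pixels), "k1" (the pictures are not rectified: a ray, as slopes to the right and down, at radius r is drawn at 1 + k1 r^2 times it, then the intrinsics apply), "T" (4x4, takes a point from camera to world coordinates). Camera axes: x right, y down, z forward; pixel columns grow to the right and rows downward; lengths in m; the calibration is good to about 2 mm. A picture is of the moment at which its call begins: read the wrist's pose just before it. camera_params takes no time and is no camera call; for the wrist camera it gives the pose at the moment of the call.
- hand_in(): hands the job in, once; it reports no verdict.
Trained networks look in the newest picture that a camera, given by its name, has taken for a name from the list of things; names that differ only in an ending like _2 or _b are one class to them, and where a whole thing is asked for, a point or a joint stands for the part that bears it (a point fixed in the world has none). Each returns a list of dicts, best first, with "confidence" (0 to 1); they miss things now and then, are a little off and sometimes report something else, mostly with a low value. They report only what shows in the picture. A call takes as long as a camera call. They do not tell look-alikes from the thing itself.
- search_frame(camera, target): "position" ([column, row] in pixels, amid what is visible of it).
- landmark_of(camera, target): "position" ([column, row] in pixels: a listed point, or the origin of a listed thing).
The state is a dict: "time_s": time; "joint_positions": joint angles; "joint_velocities": joint speeds; "effort": joint torques, N m; "position": TCP position; "ee_rot": TCP orientation; "ft_force": force on the tool from outside, world axes, zero at the start; "wrist_torque": the same for the moment, N m; "width": opening from 0.0 (shut) to 1.0 (fully open).
Only numpy, scipy, OpenCV 4.12 (cv2) and the standard library are available. Lean on these libraries where they do the work, as an engineer would, in place of code of your own. Each camera call takes 0.05 s, during which the arm holds its last target. There are 200 camera calls.

## Working session

There is one attempt and no reset: what is moved stays moved. The work goes in short steps, Python scripts to look and compute and a tool call to move; the robot and the scene stay as the last step left them, time stands still between calls to the robot, and variables do not carry over. Pictures are saved under pics/ and viewed, about 12 in all and at most 16, crops included, and the job is handed in when it is done.

Besides the shell and the picture viewer there is one more tool, called after "Request:" as a command line: name --argument value ..., lists and objects as JSON in quotes. arm_command: Moves the arm, as the interface text tells. Its arguments: {"type":"object","properties":{"steps":{"type":"array"},"force":{"type":"number"}},"required":["steps"]}

```bash
mkdir -p pics; cat > h.py <<'E'
import numpy as np, cv2
from cell import *
def snap(cam,fn=None):
    P=camera_params(cam); im,d=read_camera(cam)
    if fn: cv2.imwrite('pics/'+fn,im[:,:,::-1])
    return P,im,d
def ray(P,u,v):
    K=np.array([[P['fx'],0,P['cx']],[0,P['fy'],P['cy']],[0,0,1.]])
    p=cv2.undistortPoints(np.array([[[u,v]]],float),K,np.array([P['k1'],0,0,0.]))[0,0]
    return np.array([p[0],p[1],1.])
def at_z(P,u,v,z):
    T=np.array(P['T']); r=T[:3,:3]@ray(P,u,v); o=T[:3,3]
    return o+r*(z-o[2])/r[2]
def cloud(P,d):
    h,w=d.shape; g=np.stack(np.meshgrid(np.arange(w),np.arange(h)),-1).reshape(-1,1,2).astype(float)
    K=np.array([[P['fx'],0,P['cx']],[0,P['fy'],P['cy']],[0,0,1.]])
    p=cv2.undistortPoints(g,K,np.array([P['k1'],0,0,0.]))[:,0]
    X=np.c_[p,np.ones(len(p))]*d.reshape(-1,1); T=np.array(P['T'])
    W=(X@T[:3,:3].T+T[:3,3]).reshape(h,w,3); W[d==0]=np.nan
    return W
Z=dict(round_bottle=.111,square_bottle=.108,canister=.109,jar=.044,caddy=.012,mat=.004,balance=.06,beaker=.062,tube_rack=.044)
E
python3 - <<'E'
from h import *
np.set_printoptions(precision=3,suppress=True)
s=read_state();print(s['position'],s['ee_rot'],s['time_s'])
for c in ['top','side']:
    P,im,d=snap(c,c+'0.png');W=cloud(P,d)
    print(c,np.array(P['T']))
    for n in Z:
        for r in search_frame(c,n)[:3]:
            u,v=r['position'];w=W[int(v),int(u)]
            print(c,n,round(r['confidence'],2),np.round([u,v]),w,at_z(P,u,v,Z[n]))
E
```

```text
[ 0.201 -0.485  0.404] [[ 0.924  0.383 -0.001]
 [ 0.383 -0.924  0.002]
 [-0.    -0.002 -1.   ]] 0.0
top [[ 0.016 -0.981  0.193  0.37 ]
 [-0.999 -0.024 -0.04   0.02 ]
 [ 0.044 -0.193 -0.98   0.915]
 [ 0.     0.     0.     1.   ]]
top round_bottle 0.6 [308. 173.] [0.563 0.017 0.102] [0.56  0.016 0.111]
top square_bottle 0.78 [324. 141.] [ 0.627 -0.01   0.105] [ 0.625 -0.012  0.108]
top square_bottle 0.6 [288. 240.] [0.437 0.05  0.102] [0.436 0.05  0.108]
top canister 0.59 [278. 151.] [0.602 0.074 0.11 ] [0.601 0.073 0.109]
top canister 0.34 [471. 230.] [ 0.475 -0.327  0.001] [ 0.462 -0.287  0.109]
top jar 0.74 [304. 151.] [0.622 0.026 0.043] [0.622 0.025 0.044]
top jar 0.57 [395. 166.] [ 0.595 -0.158  0.054] [ 0.596 -0.16   0.044]
top caddy 0.79 [297. 176.] [0.579 0.039 0.003] [0.577 0.039 0.012]
top mat 0.93 [470. 232.] [ 0.469 -0.323  0.005] [ 0.468 -0.324  0.004]
top balance 0.69 [164. 239.] [0.439 0.288 0.062] [0.438 0.287 0.06 ]
top beaker 0.66 [232. 106.] [0.73  0.183 0.003] [0.707 0.173 0.062]
top beaker 0.55 [472. 233.] [ 0.467 -0.326  0.003] [ 0.46  -0.305  0.062]
top beaker 0
[... 539 characters left out ...]
] [ 0.628 -0.046  0.08 ] [ 0.617 -0.079  0.108]
side square_bottle 0.59 [270. 190.] [0.438 0.024 0.067] [ 0.434 -0.026  0.108]
side canister 0.93 [342. 163.] [0.616 0.053 0.1  ] [0.614 0.04  0.109]
side caddy 0.61 [255. 246.] [ 0.385 -0.108  0.027] [ 0.385 -0.095  0.012]
side caddy 0.56 [339. 215.] [ 0.595 -0.026  0.004] [ 0.593 -0.036  0.012]
side mat 0.59 [310. 326.] [ 0.465 -0.322  0.003] [ 0.466 -0.323  0.004]
side mat 0.47 [264. 140.] [0.448 0.261 0.047] [0.454 0.321 0.004]
side balance 0.92 [264. 139.] [0.45  0.251 0.057] [0.451 0.246 0.06 ]
side beaker 0.87 [364. 150.] [0.703 0.149 0.059] [0.702 0.143 0.062]
side tube_rack 0.59 [257. 247.] [ 0.387 -0.112  0.028] [ 0.388 -0.13   0.044]
```

```bash
python3 - <<'E'
import cv2
i=cv2.imread('pics/top0.png')[60:340,80:600];cv2.imwrite('pics/t0c.png',cv2.resize(i,None,fx=1.5,fy=1.5,interpolation=2))
E
```

```text
(no output)
```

View pics/t0c.png

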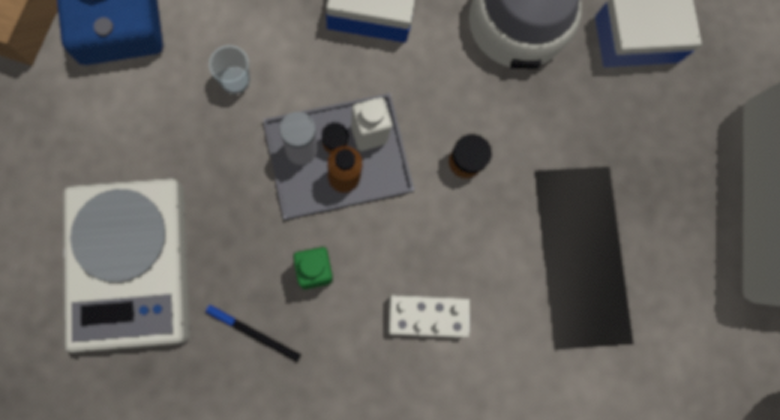

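View pics/side0.png

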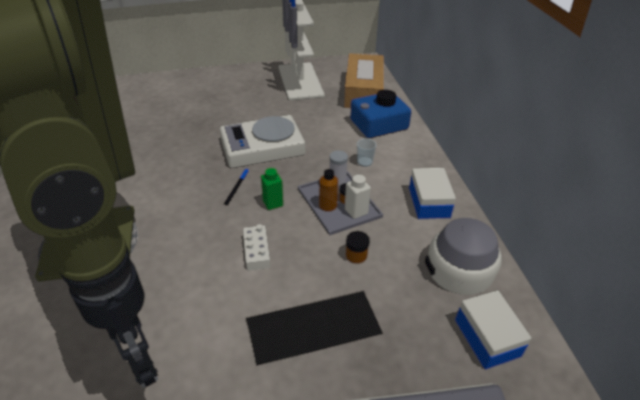

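The top picture (crop px) shows the caddy with the canister at (297,135), the square bottle at (371,120), the round bottle at (344,168) and the jar at (335,136). The decoy large jar is at (470,155), the green bottle at (313,267), the mat at (585,257), the pan centre at (118,236), the beaker at (230,70) and the rack at (430,317). The side view agrees: the round bottle stands in front, the canister left and the square bottle right. Next I'll measure precisely.

```bash
cat >> h.py <<'E'
def goto(x,y,z,yaw):
    """shift (cm, tool axes) and turn to put grasp point at x,y,z with tool x yaw (deg); tool y equiv mod 180"""
    s=read_state();R=np.array(s['ee_rot']);p=np.array(s['position'])
    t=np.array([x,y,z+.155]);d=R.T@(t-p)*100
    cy=np.arctan2(R[1,0],R[0,0]);a=-(np.radians(yaw)-cy);a=(a+np.pi)%(2*np.pi)-np.pi
    print('shift cm',np.round(d,2),'turn',round(a,3),'| grasp now',np.round(p+R[:,2]*.155,4),'yaw',round(np.degrees(cy),2),'width',round(s['width'],3),'t',s['time_s'])
E
python3 - <<'E'
from h import *
np.set_printoptions(precision=4,suppress=True)
P,im,d=snap('top');W=cloud(P,d)
# tops
m=((W[...,2]>.098)&(W[...,2]<.125)&(W[...,0]>.4)&(W[...,0]<.75)&(abs(W[...,1])<.2)).astype(np.uint8)
n,l,st,c=cv2.connectedComponentsWithStats(m)
for i in range(1,n):
    if st[i,4]>15:
        p=W[l==i];cc,r=cv2.minEnclosingCircle(p[:,:2].astype(np.float32));print('top',st[i,4],c[i],p.mean(0),np.ptp(p,axis=0),cc,r)
m=((W[...,2]>.035)&(W[...,2]<.075)&(W[...,0]>.45)).astype(np.uint8)
# jar lids
for (a,b) in [(304,151),(395,166)]:
    w=W[b-25:b+25,a-25:a+25].reshape(-1,3);g=im[b-25:b+25,a-25:a+25].reshape(-1,3).max(1)
    zt=np.nanmedian(w[(g<45),2]);k=(g<45)&(abs(w[:,2]-zt)<.006);print('lid',zt,k.sum(),np.median(w[k],0),np.ptp(w[k],axis=0))
# pan by height
k=(W[...,2]>.052)&(W[...,2]<.07)&(W[...,1]>.15)&(W[...,0]<.62)
p=W[k];print('pan',k.sum(),p.mean(0),cv2.minEnclosingCircle(p[:,:2].astype(np.float32)))
# corners (crop px)
f=lambda q,z:at_z(P,q[0]/1.5+80,q[1]/1.5+60,z)
ca=[f(q,.012) for q in [(265,122),(388,97),(410,190),(284,217)]];print('caddy',np.array(ca),np.linalg.norm(np.diff(ca,axis=0),axis=1))
g=im.max(2);hsv=cv2.cvtColor(im,cv2.COLOR_RGB2HSV)
mm=((g<60)&(W[...,2]<.02)).astype(np.uint8);mm[:,:430]=0;mm[:160]=0;mm[300:]=0;mm[:,510:]=0
mm=cv2.morphologyEx(mm,cv2.MORPH_OPEN,np.ones((3,3)))
ct=max(cv2.findContours(mm,0,1)[0],key=cv2.contourArea);b=cv2.boxPoints(cv2.minAreaRect(ct))
B=np.array([at_z(P,u,v,.004) for u,v in b]);print('mat',B,B.mean(0),np.linalg.norm(np.diff(B,axis=0),axis=1))
E
```

```text
top 200 [327.925 134.55 ] [ 0.6373 -0.0193  0.1074] [0.0293 0.0273 0.0141] (0.6384020447731018, -0.019555142149329185) 0.015059113502502441
top 460 [277.7457 146.2891] [0.6112 0.0746 0.1083] [0.0438 0.0433 0.0138] (0.6126599907875061, 0.07503314316272736) 0.022760068997740746
top 164 [309.4512 166.1463] [0.574  0.0144 0.1099] [0.0253 0.0243 0.0166] (0.5749834179878235, 0.014473598450422287) 0.013050580397248268
top 209 [287.4833 236.4067] [0.4433 0.0513 0.1036] [0.0275 0.0275 0.0082] (0.4438456892967224, 0.051328618079423904) 0.014874713495373726
lid 0.04463355739124941 230 [0.6228 0.028  0.0436] [0.0351 0.0345 0.0098]
lid 0.05510395574016752 460 [ 0.6007 -0.1554  0.0552] [0.0496 0.0494 0.0102]
pan 3447 [0.4705 0.3    0.059 ] ((0.4403529465198517, 0.3048036992549896), 0.10323943197727203)
caddy [[ 0.6496  0.1257  0.012 ]
 [ 0.6916 -0.0465  0.012 ]
 [ 0.5574 -0.0783  0.012 ]
 [ 0.5156  0.0939  0.012 ]] [0.1773 0.1379 0.1771]
mat [[ 0.5904 -0.2554  0.004 ]
 [ 0.607  -0.3666  0.004 ]
 [ 0.3552 -0.3836  0.004 ]
 [ 0.3418 -0.2776  0.004 ]] [ 0.4736 -0.3208  0.004 ] [0.1124 0.2524 0.1068]
```

```bash
python3 - <<'E'
from h import *
goto(.59,.02,.25,14)
P=camera_params('top');print(at_z(P,80+118.5/1.5,60+236/1.5,.06))
E
```

```text
shift cm [ 5.527e+01 -3.176e+01 -3.000e-02] turn 0.148 | grasp now [ 0.201  -0.485   0.2497] yaw 22.51 width 0.998 t 1.05
[0.47846011 0.29917095 0.06      ]
```

Request:
arm_command --steps '[1,4,-2.5,0,0.02,1,9,-5,0,0.04,1,14,-8,0,0.08,1,18,-10.5,0,0.1,1,22,-13,0,0.15,1,26,-15,0,0.15,1,30,-17,0,0.15,1,34,-19.5,0,0.15,1,38,-22,0,0.15,1,42,-24,0,0.15,1,46,-26.5,0,0.15,1,49,-28,0,0.15]'

```text
time_s: 2.25
position: [0.5477, -0.0362, 0.4047]
ee_rot: [[0.97, 0.242, 0.001], [0.242, -0.97, 0.0], [0.001, -0.0, -1.0]]
ft_force: [-0.3, -1.6, -0.3]
width: 0.998
```

```bash
python3 - <<'E'
from h import *
goto(.59,.02,.25,14)
np.set_printoptions(precision=4,suppress=True)
P,im,d=snap('wrist','w1.png');W=cloud(P,d);print(np.array(P['T'])[:3,3])
m=((W[...,2]>.095)&(W[...,2]<.125)).astype(np.uint8)
n,l,st,c=cv2.connectedComponentsWithStats(m)
for i in range(1,n):
    if st[i,4]>80:
        p=W[l==i];cc,r=cv2.minEnclosingCircle(p[:,:2].astype(np.float32));print('top',st[i,4],c[i],p.mean(0),np.ptp(p,axis=0),cc,r)
for r in search_frame('wrist','jar')[:2]: print(r,W[int(r['position'][1]),int(r['position'][0])])
E
```

```text
shift cm [ 5.47 -4.43 -0.02] turn 0.001 | grasp now [ 0.5478 -0.0361  0.2497] yaw 14.03 width 0.998 t 2.25
[ 0.6155 -0.0203  0.3728]
top 533 [620.7617   6.0957] [ 0.7662 -0.2409  0.1002] [0.0096 0.0428 0.0113] (0.7667746543884277, -0.2414354681968689) 0.021484166383743286
top 2339 [215.5366  93.5622] [0.6146 0.0724 0.1073] [0.0446 0.0449 0.0148] (0.6143280267715454, 0.07392656803131104) 0.023015853017568588
top 988 [327.5101  90.7045] [ 0.6403 -0.0206  0.1067] [0.0296 0.0293 0.0108] (0.6402568817138672, -0.020789755508303642) 0.01511068269610405
top 682 [274.434  153.1158] [0.5773 0.0126 0.1092] [0.0251 0.0251 0.0165] (0.5764780044555664, 0.012901315465569496) 0.012972919270396233
{'position': [281.4, 97.8], 'confidence': 0.91} [0.628  0.026  0.0441]
{'position': [430.5, 161.4], 'confidence': 0.61} [ 0.6026 -0.1476  0.0547]
```

View pics/w1.png

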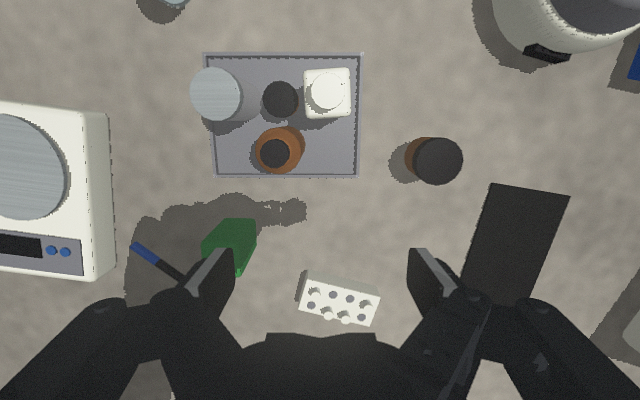

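Wrist view: the canister is at (216,94), the jar (281,98), the square bottle (327,91) and the round bottle (274,153), with the caddy edges aligned to the image, so 14° yaw is right. The two cameras agree within 3 mm. I'll start with the square bottle.

```bash
python3 - <<'E'
from h import *
goto(.6395,-.020,.07,14)
E
```

```text
shift cm [ 9.12  0.71 17.95] turn 0.003 | grasp now [ 0.5493 -0.0355  0.2494] yaw 14.2 width 1.002 t 2.35
```

Request:
arm_command --steps '[1,3,0.2,0,0,1,6,0.5,0,0,1,8,0.7,0,0,1,9.1,0.7,0,0,1,9.1,0.7,3,0,1,9.1,0.7,7,0,1,9.1,0.7,11,0,1,9.1,0.7,14,0,1,9.1,0.7,16,0,1,9.1,0.7,17.3,0,1,9.1,0.7,18,0,1,9.1,0.7,18,0]'

```text
time_s: 3.55
position: [0.639, -0.0203, 0.2241]
ee_rot: [[0.97, 0.245, 0.001], [0.245, -0.97, 0.001], [0.001, -0.001, -1.0]]
ft_force: [-0.0, 0.2, 0.3]
width: 1.002
```

```bash
python3 - <<'E'
from h import *
goto(.6395,-.020,.07,14)
snap('wrist','w2.png')
E
```

```text
shift cm [ 0.06 -0.02 -0.09] turn 0.003 | grasp now [ 0.6392 -0.0202  0.0691] yaw 14.17 width 1.002 t 3.55
```

View pics/w2.png

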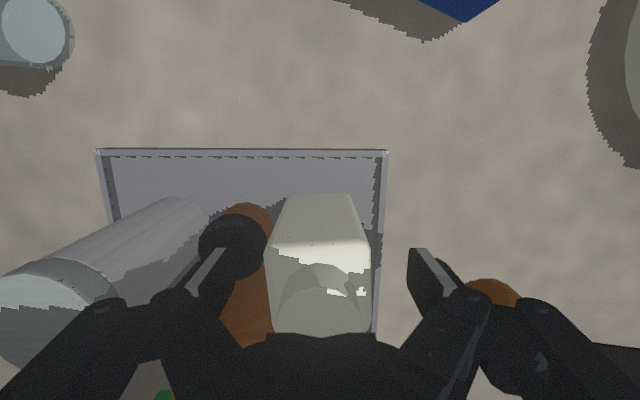

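The square bottle (270–370, 200–330) sits midway between the open pads and the fingers are clear of the neighbours, so I'll grip it.

Request:
arm_command --steps '[0,0,0,0,0,0,0,0,0,0,0,0,0,0,0,0,0,0,0,0,0,0,0,0,0,0,0,0,0,0,0,0,0,0,0]' --force 35

```text
time_s: 4.3
position: [0.6399, -0.0201, 0.2263]
ee_rot: [[0.969, 0.245, 0.005], [0.245, -0.969, 0.001], [0.005, 0.0, -1.0]]
ft_force: [-1.2, 0.7, 5.8]
width: 0.519
```

Request:
arm_command --steps '[0,0,0,-1,0,0,0,0,-3,0,0,0,0,-5.5,0,0,0,0,-8,0,0,0,0,-10,0,0,0,0,-10,0]'

```text
time_s: 4.9
position: [0.6404, -0.0203, 0.3295]
ee_rot: [[0.969, 0.245, 0.01], [0.245, -0.969, 0.001], [0.01, 0.002, -1.0]]
ft_force: [0.6, 0.0, -2.4]
width: 0.521
```

```bash
python3 - <<'E'
from h import *
goto(.399,-.327,.072,14)
P,im,d=snap('wrist','w3.png')
P,im,d=snap('top')
W=cloud(P,d)
for r in search_frame('top','jar')[:2]: print(r,W[int(r['position'][1]),int(r['position'][0])])
E
```

```text
shift cm [-31.03  23.8    9.98] turn 0.003 | grasp now [ 0.642  -0.0202  0.1745] yaw 14.2 width 0.521 t 4.9
```

Request:
arm_command --steps '[0,-1.5,1.2,0,0,0,-4.5,3.5,0,0,0,-8,6.1,0,0,0,-11.5,8.8,0,0,0,-15,11.5,0,0,0,-18.5,14.2,0,0,0,-22,16.9,0,0,0,-25.5,19.6,0,0,0,-28,21.5,0,0,0,-30,23,0,0,0,-31,23.8,0,0,0,-31,23.8,0,0]'

```text
time_s: 6.25
position: [0.3957, -0.3276, 0.3229]
ee_rot: [[0.97, 0.243, 0.001], [0.243, -0.97, 0.003], [0.001, -0.002, -1.0]]
ft_force: [-1.0, -0.1, -2.6]
width: 0.516
```

```bash
python3 - <<'E'
from h import *
goto(.399,-.327,.0725,14)
snap('wrist','w4.png')
E
```

```text
shift cm [0.33 0.05 9.54] turn 0.001 | grasp now [ 0.3958 -0.3272  0.1679] yaw 14.05 width 0.516 t 6.25
```

View pics/w4.png

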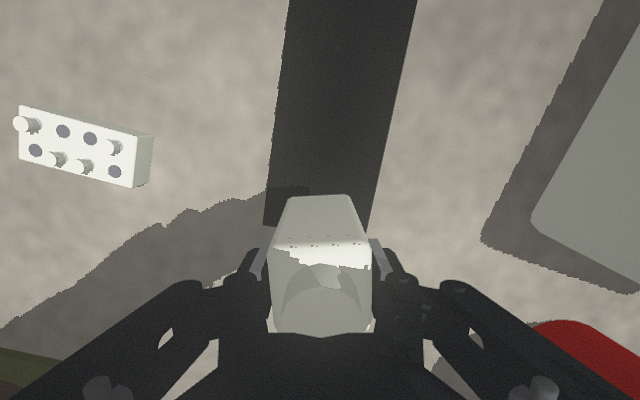

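The square bottle hangs upright over the near half of the mat (mat strip from (290,0) to (320,230)). There's a red thing at (580,350) I should check before opening.

```bash
python3 - <<'E'
from h import *
P,im,d=snap('wrist');W=cloud(P,d)
k=(im[...,0]>120)&(im[...,1]<60)&(d>0);p=W[k];print(p.min(0),p.max(0))
goto(.399,-.327,.0725,14)
E
```

```text
[ 0.31598336 -0.67523588  0.00944592] [ 0.32046401 -0.67029107  0.04187816]
shift cm [0.16 0.13 9.59] turn 0.004 | grasp now [ 0.3972 -0.326   0.1684] yaw 14.2 width 0.517 t 6.35
```

Request:
arm_command --steps '[0,0.2,0.1,2,0,0,0.2,0.1,4.5,0,0,0.2,0.1,7,0,0,0.2,0.1,8.5,0,0,0.2,0.1,9.2,0,0,0.2,0.1,9.6,0,0,0.2,0.1,9.6,0,0,0.2,0.1,9.6,0]'

```text
time_s: 7.15
position: [0.3999, -0.3268, 0.2282]
ee_rot: [[0.969, 0.246, 0.003], [0.246, -0.969, 0.002], [0.003, -0.001, -1.0]]
ft_force: [-0.8, 0.4, -2.4]
width: 0.519
```

Request:
arm_command --steps '[0,0,0,0.15,0,0,0,0,0.25,0,0,0,0,0.25,0]'

```text
time_s: 7.45
position: [0.4003, -0.3271, 0.2263]
ee_rot: [[0.969, 0.246, 0.005], [0.246, -0.969, 0.001], [0.005, 0.0, -1.0]]
ft_force: [1.0, -0.3, 0.1]
width: 0.516
```

Contact: the weight is now on the mat. Release and rise.

Request:
arm_command --steps '[1,0,0,0,0,1,0,0,0,0,1,0,0,0,0,1,0,0,0,0,1,0,0,0,0,1,0,0,-1,0,1,0,0,-3,0,1,0,0,-6,0,1,0,0,-9,0,1,0,0,-11,0]'

```text
time_s: 8.45
position: [0.4001, -0.3274, 0.3392]
ee_rot: [[0.969, 0.246, 0.007], [0.246, -0.969, -0.001], [0.006, 0.003, -1.0]]
ft_force: [0.8, -1.5, 0.0]
width: 1.002
```

```bash
python3 - <<'E'
from h import *
goto(.576,.0135,.19,14)
P,im,d=snap('top');W=cloud(P,d)
for n in ['square_bottle','jar']:
  for r in search_frame('top',n)[:2]: print(n,r,W[int(r['position'][1]),int(r['position'][0])])
E
```

```text
shift cm [ 25.43 -28.72  -0.5 ] turn 0.004 | grasp now [ 0.4012 -0.3276  0.1842] yaw 14.23 width 1.002 t 8.45
square_bottle {'position': [475.1, 260.8], 'confidence': 0.97} [ 0.40746653 -0.30117687  0.08275539]
square_bottle {'position': [288.9, 239.9], 'confidence': 0.84} [0.43875758 0.05027972 0.10226262]
jar {'position': [395.4, 165.2], 'confidence': 0.62} [ 0.59511995 -0.15754913  0.0543739 ]
```

Request:
arm_command --steps '[1,2,-2.3,0,0,1,5,-5.6,0,0,1,8,-9,0,0,1,11,-12.4,0,0,1,14,-15.8,0,0,1,17,-19.2,0,0,1,20,-22.6,0,0,1,22.5,-25.4,0,0,1,24.5,-27.7,0,0,1,25.4,-28.7,0,0,1,25.4,-28.7,0,0]'

```text
time_s: 9.7
position: [0.5761, 0.0143, 0.3376]
ee_rot: [[0.969, 0.248, 0.006], [0.248, -0.969, -0.002], [0.005, 0.003, -1.0]]
ft_force: [-0.3, 0.0, 0.4]
width: 0.999
```

```bash
python3 - <<'E'
from h import *
goto(.576,.0135,.07,14)
P,im,d=snap('wrist');W=cloud(P,d)
for n in ['jar','round_bottle']:
  for r in search_frame('wrist',n)[:2]: print(n,r,W[int(r['position'][1]),int(r['position'][0])])
E
```

```text
shift cm [-0.09  0.04 11.26] turn 0.007 | grasp now [0.5771 0.014  0.1826] yaw 14.37 width 0.999 t 9.7
jar {'position': [491.8, 211.3], 'confidence': 0.56} [ 0.6067844  -0.140537    0.05505239]
round_bottle {'position': [317.4, 204.0], 'confidence': 0.64} [0.58813293 0.01778    0.10584605]
```

Request:
arm_command --steps '[1,0,0,2.5,0,1,0,0,6,0,1,0,0,9,0,1,0,0,10.8,0,1,0,0,11.3,0,1,0,0,11.3,0,0,0,0,11.3,0,0,0,0,11.3,0,0,0,0,11.3,0,0,0,0,11.3,0,0,0,0,11.3,0,0,0,0,11.3,0]'

```text
time_s: 11.05
position: [0.5765, 0.012, 0.2268]
ee_rot: [[0.969, 0.245, 0.009], [0.245, -0.97, -0.002], [0.008, 0.004, -1.0]]
ft_force: [0.2, 0.8, 6.5]
width: 0.533
```

```bash
python3 - <<'E'
from h import *
goto(.474,-.321,.07,14)
snap('wrist','w5.png')
E
```

```text
shift cm [-18.1   29.77   0.16] turn 0.003 | grasp now [0.5779 0.0117 0.0718] yaw 14.19 width 0.533 t 11.05
```

View pics/w5.png

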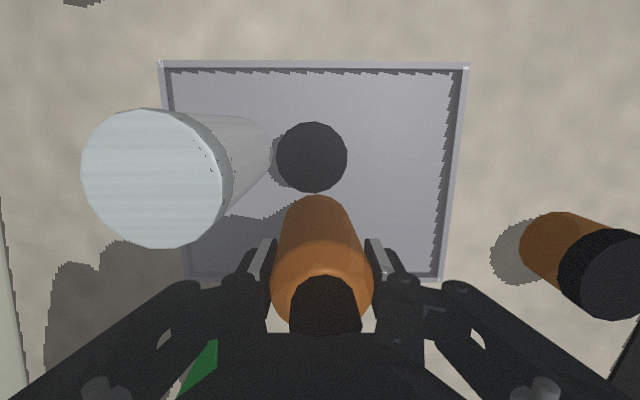

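The round bottle (270–370, 200–330) is held between the pads, width 45 mm, and the jar at (312,157) hasn't moved.

Request:
arm_command --steps '[0,0,0,-1,0,0,0,0,-3.5,0,0,0,0,-7,0,0,0,0,-9.5,0,0,-0.5,1,-10,0,0,-2,3.5,-10,0,0,-4,6.6,-10,0,0,-6,9.9,-10,0,0,-8,13.2,-10,0,0,-10,16.5,-10,0,0,-12,19.7,-10,0,0,-14,23,-10,0]'

```text
time_s: 12.3
position: [0.4946, -0.2467, 0.3254]
ee_rot: [[0.97, 0.245, 0.006], [0.245, -0.97, -0.002], [0.006, 0.003, -1.0]]
ft_force: [-0.5, 0.9, -2.4]
width: 0.531
```

```bash
python3 - <<'E'
from h import *
goto(.474,-.321,.072,14)
E
```

```text
shift cm [-3.87  6.67  9.84] turn 0.003 | grasp now [ 0.4955 -0.247   0.1704] yaw 14.17 width 0.531 t 12.3
```

Request:
arm_command --steps '[0,-1.8,3,0,0,0,-3,5.2,0,0,0,-3.8,6.6,0,0,0,-3.8,6.6,0,0,0,-3.8,6.6,2.5,0,0,-3.8,6.6,5.5,0,0,-3.8,6.6,8,0,0,-3.8,6.6,9.3,0,0,-3.8,6.6,9.7,0,0,-3.8,6.6,10,0,0,-3.8,6.6,10,0]'

```text
time_s: 13.4
position: [0.4741, -0.3183, 0.2269]
ee_rot: [[0.969, 0.246, 0.006], [0.246, -0.969, 0.001], [0.006, -0.0, -1.0]]
ft_force: [-3.3, 4.4, 8.2]
width: 0.532
```

Request:
arm_command --steps '[0,0,0,-0.1,0,1,0,0,-0.1,0,1,0,0,-0.1,0,1,0,0,-0.1,0,1,0,0,-0.1,0,1,0,0,-0.1,0,1,0,0,-1,0,1,0,0,-3,0,1,0,0,-6,0,1,0,0,-9,0,1,0,0,-11,0]'

```text
time_s: 14.5
position: [0.4739, -0.3187, 0.3398]
ee_rot: [[0.969, 0.246, 0.008], [0.246, -0.969, -0.0], [0.008, 0.002, -1.0]]
ft_force: [-0.0, -1.0, -0.3]
width: 0.999
```

```bash
python3 - <<'E'
from h import *
goto(.6145,.0735,.07,14)
E
```

```text
shift cm [ 23.2  -34.58  11.58] turn 0.005 | grasp now [ 0.4751 -0.3188  0.1848] yaw 14.26 width 0.999 t 14.5
```

Request:
arm_command --steps '[1,1.5,-2.2,0,0,1,4,-6,0,0,1,6.7,-10,0,0,1,9.4,-14,0,0,1,12,-18,0,0,1,14.7,-22,0,0,1,17.4,-26,0,0,1,20,-29.8,0,0,1,22,-32.8,0,0,1,23.2,-34.6,0,0,1,23.2,-34.6,0,0]'

```text
time_s: 15.6
position: [0.6143, 0.0766, 0.3413]
ee_rot: [[0.968, 0.25, 0.01], [0.25, -0.968, 0.001], [0.009, 0.002, -1.0]]
ft_force: [-0.6, 0.0, -0.6]
width: 0.997
```

```bash
python3 - <<'E'
from h import *
goto(.6145,.0735,.07,14)
E
```

```text
shift cm [-0.17  0.29 11.62] turn 0.009 | grasp now [0.6158 0.0767 0.1863] yaw 14.49 width 0.997 t 15.6
```

Request:
arm_command --steps '[1,-0.2,0.3,2.5,0,1,-0.2,0.3,6,0,1,-0.2,0.3,9,0,1,-0.2,0.3,10.9,0,1,-0.2,0.3,11.5,0,1,-0.2,0.3,11.5,0,0,-0.2,0.3,11.5,0,0,-0.2,0.3,11.5,0,0,-0.2,0.3,11.5,0,0,-0.2,0.3,11.5,0,0,-0.2,0.3,11.5,0,0,-0.2,0.3,11.5,0]'

```text
time_s: 16.8
position: [0.6148, 0.0737, 0.2277]
ee_rot: [[0.968, 0.251, 0.012], [0.251, -0.968, 0.002], [0.012, 0.001, -1.0]]
ft_force: [0.4, 1.3, 6.1]
width: 0.507
```

```bash
python3 - <<'E'
from h import *
goto(.549,-.315,.072,14)
E
```

```text
shift cm [-16.11  35.98  -0.07] turn 0.009 | grasp now [0.6167 0.074  0.0727] yaw 14.52 width 0.507 t 16.8
```

Request:
arm_command --steps '[0,0,0,-1,0,0,0,0,-3.5,0,0,0,0,-7,0,0,0,0,-9.5,0,0,-0.5,1,-10,0,0,-1.6,3.6,-10,0,0,-3.2,7,-10,0,0,-4.8,10.5,-10,0,0,-6.4,14,-10,0,0,-8,17.5,-10,0,0,-9.4,21,-10,0,0,-11,24.5,-10,0]'

```text
time_s: 18.0
position: [0.567, -0.1932, 0.3251]
ee_rot: [[0.968, 0.25, 0.009], [0.25, -0.968, 0.002], [0.009, 0.001, -1.0]]
ft_force: [1.1, -0.3, -2.8]
width: 0.507
```

```bash
python3 - <<'E'
from h import *
goto(.549,-.315,.072,14)
P,im,d=snap('top','t1.png');W=cloud(P,d)
for n in ['jar','canister','square_bottle','round_bottle']:
  for r in search_frame('top',n)[:3]: print(n,r,W[int(r['position'][1]),int(r['position'][0])])
E
```

```text
shift cm [-4.89 11.34  9.77] turn 0.009 | grasp now [ 0.5685 -0.1929  0.1701] yaw 14.49 width 0.507 t 18.0
jar {'position': [394.5, 166.2], 'confidence': 0.79} [ 0.59203848 -0.15473808  0.0580635 ]
jar {'position': [305.3, 150.3], 'confidence': 0.67} [0.62435053 0.02369565 0.04342949]
canister {'position': [423.5, 176.6], 'confidence': 0.74} [ 0.54696413 -0.18293552  0.16824662]
square_bottle {'position': [289.0, 239.2], 'confidence': 0.85} [0.43897025 0.04854173 0.10017536]
round_bottle {'position': [460.2, 229.8], 'confidence': 0.46} [ 0.47100104 -0.29174141  0.0349364 ]
round_bottle {'position': [426.8, 174.2], 'confidence': 0.15} [ 0.54609583 -0.18304618  0.1872026 ]
```

View pics/t1.png

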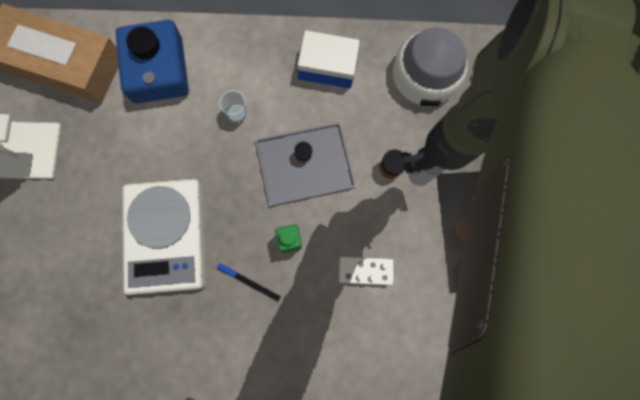

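The jar is alone in the caddy at (304,151) and undisturbed; the arm hides the mat. Next is lowering the canister onto the far slot.

Request:
arm_command --steps '[0,-1.5,3.5,0,0,0,-3,7,0,0,0,-4.2,9.6,0,0,0,-4.9,11.3,0,0,0,-4.9,11.3,0,0,0,-4.9,11.3,2.5,0,0,-4.9,11.3,5.5,0,0,-4.9,11.3,8,0,0,-4.9,11.3,9.2,0,0,-4.9,11.3,9.6,0,0,-4.9,11.3,9.8,0,0,-4.9,11.3,9.8,0]'

```text
time_s: 19.45
position: [0.5499, -0.3127, 0.2281]
ee_rot: [[0.968, 0.25, 0.011], [0.25, -0.968, 0.002], [0.011, 0.001, -1.0]]
ft_force: [0.3, -0.1, -1.9]
width: 0.51
```

Request:
arm_command --steps '[0,0,0,0.15,0,0,0,0,0.15,0,1,0,0,0.1,0,1,0,0,0.1,0,1,0,0,0.1,0,1,0,0,0.1,0,1,0,0,-1,0,1,0,0,-3,0,1,0,0,-6,0,1,0,0,-9,0,1,0,0,-11,0]'

```text
time_s: 20.55
position: [0.549, -0.3131, 0.3414]
ee_rot: [[0.968, 0.25, 0.014], [0.25, -0.968, 0.0], [0.014, 0.004, -1.0]]
ft_force: [0.4, 0.1, 0.5]
width: 1.004
```

```bash
python3 - <<'E'
from h import *
goto(.6255,.027,.185,14)
snap('wrist','w6.png')
E
```

```text
shift cm [ 15.92 -31.01   0.25] turn 0.009 | grasp now [ 0.5512 -0.3131  0.1864] yaw 14.5 width 1.004 t 20.55
```

View pics/w6.png

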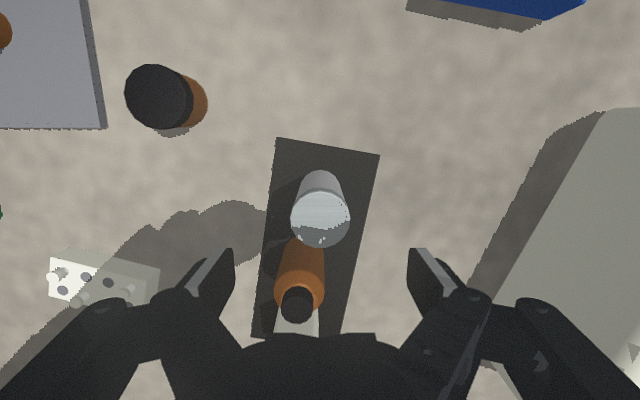

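All three stand upright in a row in the middle of the mat: canister (320,210), round bottle (298,280), square bottle (300,320). Now the jar.

Request:
arm_command --steps '[1,1,-2,0,0,1,3,-5.8,0,0,1,5,-9.8,0,0,1,7,-13.7,0,0,1,9,-17.6,0,0,1,11,-21.4,0,0,1,13,-25.4,0,0,1,15,-29.2,0,0,1,15.9,-31,0,0,1,15.9,-31,0,0]'

```text
time_s: 21.6
position: [0.6265, 0.0294, 0.3453]
ee_rot: [[0.967, 0.255, 0.019], [0.255, -0.967, -0.002], [0.018, 0.006, -1.0]]
ft_force: [0.1, -0.1, -0.4]
width: 0.994
```

```bash
python3 - <<'E'
from h import *
P,im,d=snap('wrist');W=cloud(P,d)
k=(W[...,2]>.038)&(W[...,2]<.05)&(abs(W[...,0]-.626)<.035)&(abs(W[...,1]-.026)<.035)
p=W[k];c,r=cv2.minEnclosingCircle(p[:,:2].astype(np.float32));print(k.sum(),p.mean(0),c,r)
goto(*p.mean(0)[:2],.034,14)
E
```

```text
1161 [0.62650591 0.02731689 0.04278494] (0.6257695555686951, 0.02714567445218563) 0.019059142097830772
shift cm [-0.24 -0.06 15.63] turn 0.011 | grasp now [0.629  0.0273 0.1903] yaw 14.65 width 1.004 t 21.65
```

Request:
arm_command --steps '[1,0,-0.1,3,0,1,0,-0.1,7,0,1,-0.1,-0.1,11,0,1,-0.2,-0.1,14,0,1,-0.2,-0.1,15.3,0,1,-0.2,-0.1,15.6,0,1,-0.2,-0.1,15.6,0]'

```text
time_s: 22.35
position: [0.6273, 0.0271, 0.19]
ee_rot: [[0.968, 0.252, 0.02], [0.252, -0.968, -0.003], [0.018, 0.008, -1.0]]
ft_force: [-0.2, 0.1, -0.3]
width: 1.0
```

Request:
arm_command --steps '[0,0,0,0,0,0,0,0,0,0,0,0,0,0,0,0,0,0,0,0,0,0,0,0,0,0,0,0,0,0,0,0,0,0,0,0,0,0,0,0]' --force 25

```text
time_s: 23.15
position: [0.6278, 0.0273, 0.1914]
ee_rot: [[0.967, 0.252, 0.022], [0.252, -0.968, -0.003], [0.02, 0.008, -1.0]]
ft_force: [0.1, 0.2, 6.0]
width: 0.436
```

```bash
python3 - <<'E'
from h import *
goto(.478,.299,.12,14)
snap('wrist','w7.png')
E
```

```text
shift cm [ -7.47 -30.    -8.76] turn 0.011 | grasp now [0.6312 0.0269 0.0364] yaw 14.61 width 0.436 t 23.15
```

View pics/w7.png

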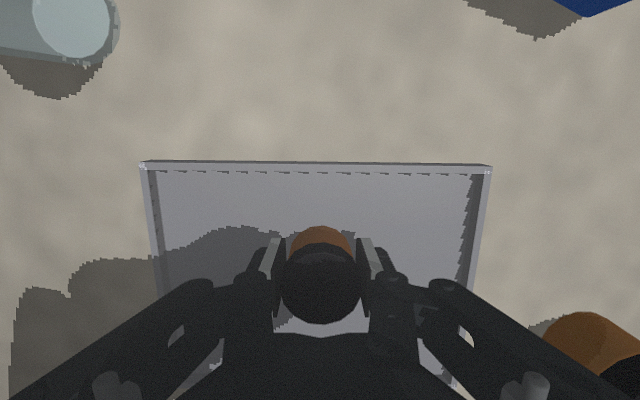

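The jar lid (320,280) is gripped, width 37 mm. Lift it and carry it to the balance.

Request:
arm_command --steps '[0,0,0,-1.5,0,0,0,0,-4.5,0,0,0,0,-7.5,0,0,0,0,-9.5,0,0,-0.4,-1.5,-10,0,0,-1.2,-5,-10,0,0,-2.1,-8.5,-10,0,0,-3,-12,-10,0,0,-3.9,-15.5,-10,0,0,-4.7,-19,-10,0,0,-5.4,-21.5,-10,0,0,-5.6,-22.5,-10,0]'

```text
time_s: 24.4
position: [0.5314, 0.1791, 0.2878]
ee_rot: [[0.949, 0.314, 0.009], [0.314, -0.949, 0.029], [0.018, -0.025, -1.0]]
ft_force: [-0.3, -0.0, -1.1]
width: 0.433
```

```bash
python3 - <<'E'
from h import *
P,im,d=snap('wrist','w8.png');W=cloud(P,d)
for n in ['balance']:
  for r in search_frame('wrist',n)+landmark_of('wrist',n): print(n,r,at_z(P,*r['position'],.06))
k=(W[...,2]>.055)&(W[...,2]<.067)&(W[...,1]>.2);p=W[k];print(k.sum(),p.min(0),p.max(0))
P,im,d=snap('top','t2.png')
for r in landmark_of('top','balance'): print(r,at_z(P,*r['position'],.06),at_z(P,*r['position'],0))
goto(.478,.299,.12,14)
E
```

```text
balance {'position': [152.6, 217.3], 'confidence': 0.58} [0.49701245 0.30042194 0.06      ]
balance {'position': [186.9, 210.3], 'confidence': 0.65} [0.51039147 0.27752704 0.06      ]
17991 [0.42240706 0.24121518 0.05505507] [0.54203085 0.36103138 0.06126916]
{'position': [464.8, 233.1], 'confidence': 0.44} [ 0.46026881 -0.29209007  0.06      ] [ 0.46659619 -0.31399356  0.        ]
shift cm [ -1.48 -13.17   1.63] turn 0.073 | grasp now [0.5347 0.1826 0.1334] yaw 18.15 width 0.434 t 24.65
```

View pics/w8.png

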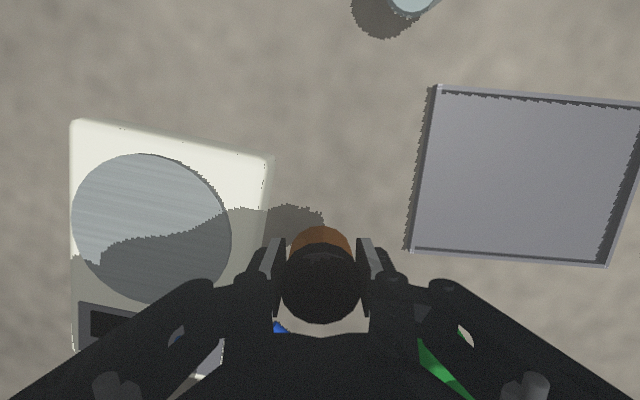

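Wrist view: the pan (150,228) is fully visible, centre about (0.481, 0.300), and the jar is held upright.

Request:
arm_command --steps '[0,-0.3,-2.5,0,0,0,-0.6,-5.5,0,0,0,-1,-8.5,0,0,0,-1.2,-11.5,0,0,0,-1.3,-13,0,0,0,-1.3,-13.2,0,0,0,-1.3,-13.2,0,0,0,-1.3,-13.2,0,0]'

```text
time_s: 25.45
position: [0.5137, 0.2168, 0.2909]
ee_rot: [[0.927, 0.375, -0.005], [0.375, -0.925, 0.062], [0.019, -0.06, -0.998]]
ft_force: [-0.7, -0.1, -0.8]
width: 0.429
```

```bash
python3 - <<'E'
from h import *
P,im,d=snap('wrist','w9.png');W=cloud(P,d)
s=read_state();print(s['ee_rot'])
k=(im.max(2)<60)&(W[...,2]>.125)&(W[...,2]<.165);k[:,:275]=0;k[:,365:]=0;k[330:]=0;p=W[k];print('lid',k.sum(),p.min(0),p.max(0),np.median(p,0))
k=(W[...,2]>.055)&(W[...,2]<.067)&(W[...,1]>.2);p=W[k];print(k.sum(),p.min(0),p.max(0))
goto(.481,.300,.093,14)
E
```

```text
[[ 0.92682183  0.37546686 -0.00509225]
 [ 0.37503195 -0.92490012  0.06253636]
 [ 0.01877051 -0.05986982 -0.9980297 ]]
lid 6007 [0.49008894 0.2033948  0.12517435] [0.53190447 0.24858984 0.15743774] [0.51207837 0.22441964 0.14245241]
17056 [0.42241798 0.2414534  0.05500841] [0.54177174 0.36041281 0.06107883]
shift cm [ 0.01 -8.67  4.82] turn 0.14 | grasp now [0.5129 0.2265 0.1362] yaw 22.03 width 0.43 t 25.5
```

View pics/w9.png

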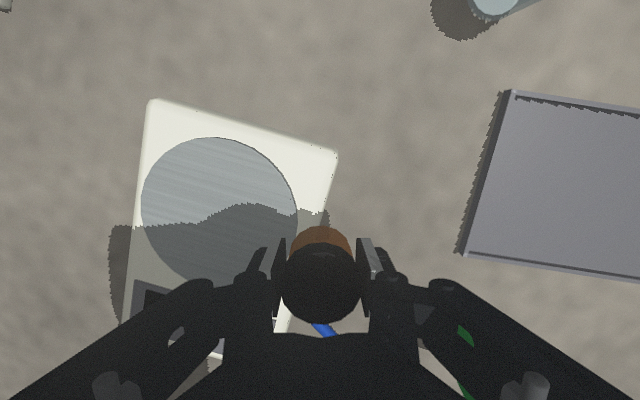

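The arm is falling short and tilting, so I suspect a joint limit. Checking the joints.

```bash
python3 - <<'E'
from h import *
print(np.round(read_state()['joint_positions'],3))
E
```

```text
[ 0.384  0.378 -0.276  0.898  0.06   3.141]
```

J6 sits at its +3.14 limit, which explains it. Turning the tool the other way (yaw up) frees it; either jaw direction suits the round jar.

Request:
arm_command --steps '[0,0,0,0,-0.12,0,0,0,0,-0.26,0,0,0,0,-0.4,0,0,0,0,-0.54,0,0,0,0,-0.68,0,0,0,0,-0.8,0,0,0,0,-0.9,0,0,0,0,-0.9,0,0,0,0,-0.9,0]'

```text
schema error: expected a multiple of 5 numbers
```

```bash
python3 - <<'E'
from h import *
s=read_state();print(np.round(s['ee_rot'],3),np.round(s['joint_positions'],3))
goto(.481,.300,.12,74)
E
```

```text
[[ 0.927  0.375 -0.005]
 [ 0.375 -0.925  0.063]
 [ 0.019 -0.06  -0.998]] [ 0.384  0.378 -0.276  0.898  0.06   3.141]
shift cm [ 0.06 -8.83  2.12] turn -0.907 | grasp now [0.5129 0.2265 0.1362] yaw 22.03 width 0.43 t 25.5
```

Request:
arm_command --steps '[0,0,0,0,-0.12,0,0,0,0,-0.26,0,0,0,0,-0.4,0,0,0,0,-0.54,0,0,0,0,-0.68,0,0,0,0,-0.8,0,0,0,0,-0.9,0,0,0,0,-0.9,0,0,0,0,-0.9]'

```text
time_s: 26.4
position: [0.5137, 0.2166, 0.2909]
ee_rot: [[0.284, 0.959, -0.005], [0.957, -0.283, 0.062], [0.058, -0.023, -0.998]]
ft_force: [0.1, -0.3, -1.5]
width: 0.432
```

```bash
python3 - <<'E'
from h import *
s=read_state();print(np.round(s['ee_rot'],3),np.round(s['joint_positions'],3))
goto(.481,.300,.12,74)
E
```

```text
[[ 0.284  0.959 -0.005]
 [ 0.957 -0.283  0.062]
 [ 0.058 -0.023 -0.998]] [ 0.383  0.378 -0.276  0.898  0.06   2.243]
shift cm [ 6.96 -5.47  2.12] turn -0.01 | grasp now [0.5129 0.2263 0.1362] yaw 73.45 width 0.432 t 26.4
```

Request:
arm_command --steps '[0,1.5,-1.2,0.1,0,0,3.5,-2.8,0.3,0,0,5.5,-4.3,0.4,0,0,6.6,-5.2,0.5,0,0,7,-5.5,0.5,0,0,7,-5.5,0.5,0,0,7,-5.5,0.5,0]'

```text
time_s: 27.1
position: [0.4811, 0.2989, 0.2912]
ee_rot: [[0.285, 0.958, -0.005], [0.957, -0.284, 0.062], [0.058, -0.022, -0.998]]
ft_force: [0.6, 0.4, -0.5]
width: 0.437
```

```bash
python3 - <<'E'
from h import *
s=read_state();print(np.round(s['ee_rot'],3),np.round(s['joint_positions'],3))
P,im,d=snap('side','s2.png');W=cloud(P,d)
i=im[90:190,200:320,::-1];cv2.imwrite('pics/s2c.png',cv2.resize(i,None,fx=5,fy=5,interpolation=2))
P,im,d=snap('wrist');W=cloud(P,d)
k=(im.max(2)<60)&(W[...,2]>.125)&(W[...,2]<.165);k[:,:275]=0;k[:,365:]=0;k[330:]=0;p=W[k];print('lid',k.sum(),p.min(0),p.max(0),np.median(p,0))
goto(.481,.300,.093,74)
E
```

```text
[[ 0.285  0.958 -0.005]
 [ 0.957 -0.284  0.062]
 [ 0.058 -0.022 -0.998]] [ 0.541  0.388 -0.26   0.896  0.056  2.402]
lid 5961 [0.46048087 0.28340273 0.1250244 ] [0.50338845 0.32415987 0.15692807] [0.48021636 0.30539537 0.1426101 ]
shift cm [-0.13  0.04  4.32] turn -0.011 | grasp now [0.4804 0.3083 0.1365] yaw 73.38 width 0.433 t 27.2
```

View pics/s2c.png

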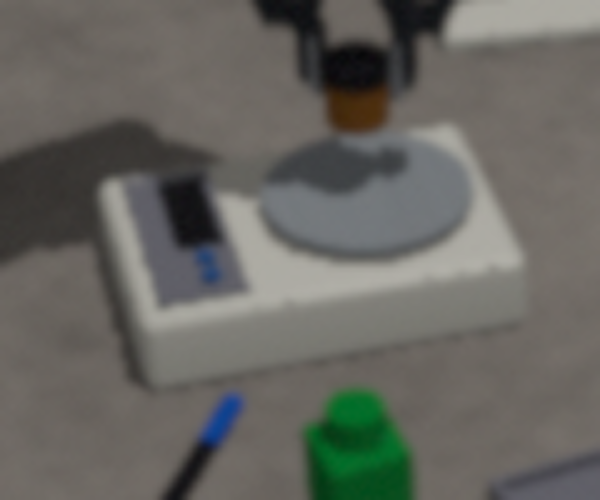

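The jar hangs above the pan (crop px (358,95) over the pan at (365,195)). Lowering toward the pan centre.

```bash
python3 - <<'E'
from h import *
goto(.4805,.3018,.095,73.4)
E
```

```text
shift cm [ 0.04 -0.06  4.13] turn -0.0 | grasp now [0.4804 0.3083 0.1365] yaw 73.38 width 0.433 t 27.2
```

```bash
sed -i 's/t=np.array(\[x,y,z+.155\])/t=np.array([x,y,z])-R[:,2]*.155/' h.py; python3 - <<'E'
from h import *
goto(.4805,.3018,.095,73.4)
E
```

```text
shift cm [-0.86  0.29  4.1 ] turn -0.0 | grasp now [0.4804 0.3083 0.1365] yaw 73.38 width 0.433 t 27.2
```

Request:
arm_command --steps '[0,-0.4,0.1,0,0,0,-0.9,0.3,0.5,0,0,-0.9,0.3,2,0,0,-0.9,0.3,3.2,0,0,-0.9,0.3,3.8,0,0,-0.9,0.3,4.1,0,0,-0.9,0.3,4.1,0,0,-0.9,0.3,4.1,0]'

```text
time_s: 28.0
position: [0.4815, 0.2919, 0.25]
ee_rot: [[0.285, 0.958, -0.005], [0.957, -0.285, 0.062], [0.058, -0.022, -0.998]]
ft_force: [0.4, 0.1, -0.7]
width: 0.431
```

Request:
arm_command --steps '[0,0,0,0.1,0,0,0,0,0.15,0,0,0,0,0.15,0]'

```text
time_s: 28.3
position: [0.4815, 0.2921, 0.2487]
ee_rot: [[0.285, 0.958, -0.004], [0.957, -0.285, 0.063], [0.059, -0.022, -0.998]]
ft_force: [-0.1, -0.0, -0.6]
width: 0.432
```

Request:
arm_command --steps '[0,0,0,0.1,0,0,0,0,0.2,0,0,0,0,0.2,0]'

```text
time_s: 28.6
position: [0.4817, 0.2926, 0.2477]
ee_rot: [[0.285, 0.958, -0.003], [0.957, -0.284, 0.064], [0.061, -0.021, -0.998]]
ft_force: [-1.4, 0.7, 6.1]
width: 0.431
```

Request:
arm_command --steps '[0.2,0,0,0,0,0.4,0,0,0,0,0.6,0,0,0,0,1,0,0,0,0,1,0,0,0,0,1,0,0,0,0,1,0,0,-1,0,1,0,0,-3,0,1,0,0,-6,0,1,0,0,-9,0,1,0,0,-12,0,1,0,0,-12,0]'

```text
time_s: 29.8
position: [0.4834, 0.2855, 0.3729]
ee_rot: [[0.285, 0.959, 0.005], [0.956, -0.285, 0.069], [0.067, -0.015, -0.998]]
ft_force: [1.0, 0.2, 0.3]
width: 1.004
```

```bash
python3 - <<'E'
from h import *
s=read_state();print(np.round(s['ee_rot'],3),np.round(s['joint_positions'],3))
for c in ['wrist','top']:
    P,im,d=snap(c,c+'10.png');W=cloud(P,d)
    k=(W[...,2]>.092)&(W[...,2]<.106)&(abs(W[...,0]-.48)<.04)&(abs(W[...,1]-.3)<.04);p=W[k]
    if k.sum(): print(c,'jar',k.sum(),p.mean(0),(p.min(0)+p.max(0))/2,np.ptp(p,axis=0))
    k=(W[...,2]>.055)&(W[...,2]<.067)&(W[...,1]>.2)&(W[...,0]>.4);p=W[k];print(k.sum(),p.min(0),p.max(0))
E
```

```text
[[ 0.285  0.959  0.005]
 [ 0.956 -0.285  0.069]
 [ 0.067 -0.015 -0.998]] [ 0.518  0.32  -0.138  1.074  0.057  2.379]
wrist jar 1425 [0.48069192 0.29805967 0.09875483] [0.48054118 0.29749478 0.09665574] [0.03727377 0.03751928 0.0090512 ]
11118 [0.42287336 0.24153363 0.05500551] [0.76129327 0.40277301 0.06699809]
top jar 358 [0.47800336 0.29675033 0.09951055] [0.47794739 0.29758374 0.0978176 ] [0.03655326 0.03733675 0.01141908]
3297 [0.42222458 0.20020755 0.05500683] [0.89126659 0.63490846 0.0669867 ]
```

View pics/wrist10.png

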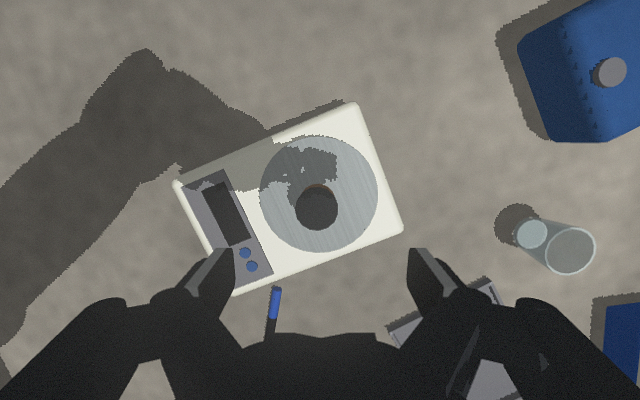

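The jar stands on the pan within about 5 mm of the centre by depth (jar (0.4805, 0.2975), pan (0.482, 0.301)). The tool keeps a 4° tilt about world x, so for the return I'll set the jaws along x (yaw 104°). The containers then aren't tilted by the pads, and no joint limit is near.

```bash
python3 - <<'E'
from h import *
goto(.53,-.10,.22,104)
E
```

```text
shift cm [-36.39  15.81  -3.17] turn -0.534 | grasp now [0.4822 0.2951 0.2142] yaw 73.4 width 0.999 t 29.9
```

Request:
arm_command --steps '[1,-2,1,-0.2,-0.05,1,-5,2.2,-0.4,-0.1,1,-8.5,3.7,-0.7,-0.18,1,-12,5.2,-1,-0.26,1,-15.5,6.7,-1.3,-0.34,1,-19,8.3,-1.6,-0.42,1,-22.5,9.8,-2,-0.5,1,-26,11.3,-2.3,-0.53,1,-29.5,12.8,-2.6,-0.53,1,-32.5,14.2,-2.9,-0.53,1,-35.5,15.5,-3.2,-0.53,1,-36.4,15.8,-3.2,-0.53]'

```text
time_s: 31.1
position: [0.5299, -0.1127, 0.3736]
ee_rot: [[-0.235, 0.972, -0.003], [0.97, 0.235, 0.065], [0.064, 0.013, -0.998]]
ft_force: [-0.5, 0.1, -0.6]
width: 1.001
```

```bash
python3 - <<'E'
from h import *
goto(.551,-.3125,.19,104)
E
```

```text
shift cm [-21.04  -2.88   1.52] turn -0.006 | grasp now [ 0.5295 -0.1027  0.2189] yaw 103.64 width 1.001 t 31.1
```

Request:
arm_command --steps '[0.7,-2,-0.3,-0.2,0,0.7,-5.5,-0.8,-0.4,0,0.7,-9,-1.3,-0.6,0,0.7,-12.5,-1.8,-0.8,0,0.7,-16,-2.2,-1,0,0.7,-19,-2.6,-0.5,0,0.7,-20.7,-2.8,0.5,0,0.7,-21,-2.9,0.7,0,0.7,-21,-2.9,0.7,0]'

```text
time_s: 32.0
position: [0.5507, -0.3218, 0.3512]
ee_rot: [[-0.235, 0.972, -0.006], [0.97, 0.235, 0.068], [0.067, 0.011, -0.998]]
ft_force: [-0.6, 0.4, -0.3]
width: 0.698
```

```bash
python3 - <<'E'
from h import *
for c in ['wrist','top','side']:
    P,im,d=snap(c,c+'11.png');W=cloud(P,d)
    m=((W[...,2]>.097)&(W[...,2]<.12)&(abs(W[...,1]+.32)<.06)&(abs(W[...,0]-.47)<.14)).astype(np.uint8)
    n,l,st,_=cv2.connectedComponentsWithStats(m)
    for i in range(1,n):
        if st[i,4]>60:
            p=W[l==i];cc,r=cv2.minEnclosingCircle(p[:,:2].astype(np.float32));print(c,st[i,4],p.mean(0),cc,r)
s=read_state();print(np.round(s['ee_rot'],3),np.round(s['joint_positions'],3))
goto(.551,-.3125,.07,104)
E
```

```text
wrist 1447 [ 0.40312706 -0.32661478  0.10583632] (0.4011602997779846, -0.32778674364089966) 0.015942655503749847
wrist 1043 [ 0.47516771 -0.31354724  0.10883026] (0.47403302788734436, -0.31462806463241577) 0.013090592809021473
wrist 2581 [ 0.55065078 -0.31289562  0.10764152] (0.5508689880371094, -0.31395062804222107) 0.022510413080453873
top 448 [ 0.54853047 -0.31124123  0.10798382] (0.5492290258407593, -0.31287792325019836) 0.022601816803216934
top 169 [ 0.47153318 -0.31165976  0.10932698] (0.47138315439224243, -0.31335946917533875) 0.013104851357638836
top 241 [ 0.40059851 -0.32450516  0.1069058 ] (0.4011995196342468, -0.3258216083049774) 0.015476975589990616
side 422 [ 0.54848613 -0.31699717  0.1067483 ] (0.5495567917823792, -0.31454896926879883) 0.022799672558903694
side 175 [ 0.47360522 -0.31744732  0.10759399] (0.4749376177787781, -0.31540462374687195) 0.013941312208771706
side 231 [ 0.40063325 -0.32971284  0.10610748] (0.40072038769721985, -0.3277449607849121) 0.015456601977348328
[[-0.237  0.972 -0.003]
 [ 0.969  0.236  0.066]
 [ 0.065  0.013 -0.998]] [-0.54   0.495  0.089  1.201  0.055  0.79 ]
shift cm [-0.97 -0.17 12.81] turn -0.005 | grasp now [ 0.5507 -0.3111  0.1985] yaw 103.72 width 0.698 t 32.15
```

View pics/wrist11.png

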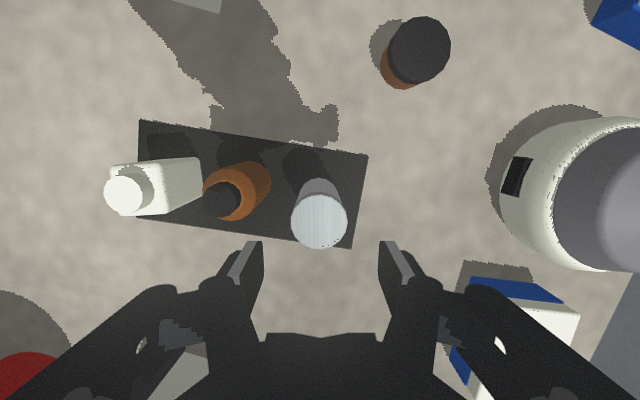

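The three stand in order on the mat: square bottle (125,195), round bottle (228,195), canister (320,220). The jaws straddle the canister line. Descend and grip.

Request:
arm_command --steps '[0.7,-0.2,-0.2,3,0,0.7,-0.5,-0.2,6.5,0,0.7,-0.8,-0.2,9.5,0,0.7,-1,-0.2,12,0,0.7,-1,-0.2,12.7,0,0.7,-1,-0.2,12.7,0,0,-1,-0.2,12.7,0,0,-1,-0.2,12.7,0,0,-1,-0.2,12.7,0,0,-1,-0.2,12.7,0,0,-1,-0.2,12.7,0]' --force 35

```text
time_s: 33.25
position: [0.5514, -0.3233, 0.2279]
ee_rot: [[-0.237, 0.972, -0.001], [0.97, 0.236, 0.064], [0.063, 0.014, -0.998]]
ft_force: [-2.5, 1.6, 7.1]
width: 0.504
```

```bash
python3 - <<'E'
from h import *
s=read_state();print(np.round(s['ee_rot'],3))
goto(.6155,.0735,.172,104)
E
```

```text
[[-0.237  0.972 -0.001]
 [ 0.97   0.236  0.064]
 [ 0.063  0.014 -0.998]]
shift cm [36.61 15.52 -7.37] turn -0.005 | grasp now [ 0.5513 -0.3133  0.0732] yaw 103.72 width 0.504 t 33.25
```

Request:
arm_command --steps '[0,0,0,-1,0,0,0,0,-3.5,0,0,0,0,-7,0,0,0,0,-9.5,0,0,1,0.4,-10,0,0,3.5,1.5,-9.8,0,0,7,3,-9.5,0,0,10.5,4.5,-9.3,0,0,14,6,-9,0,0,17.5,7.4,-8.8,0,0,21,8.9,-8.5,0,0,24.5,10.4,-8.3,0]'

```text
time_s: 34.45
position: [0.594, -0.0642, 0.3265]
ee_rot: [[-0.237, 0.972, -0.003], [0.969, 0.237, 0.065], [0.064, 0.013, -0.998]]
ft_force: [1.0, -0.1, -3.5]
width: 0.507
```

```bash
python3 - <<'E'
from h import *
goto(.6145,.0738,.074,104)
E
```

```text
shift cm [11.27  4.94 10.59] turn -0.005 | grasp now [ 0.5935 -0.0541  0.1718] yaw 103.74 width 0.507 t 34.45
```

Request:
arm_command --steps '[0,3,1.3,0.2,0,0,6.5,2.8,0.4,0,0,9.5,4.1,0.7,0,0,11,4.8,0.8,0,0,11.3,4.9,0.8,0,0,11.3,4.9,2,0,0,11.3,4.9,4.5,0,0,11.3,4.9,7,0,0,11.3,4.9,9,0,0,11.3,4.9,10,0,0,11.3,4.9,10.5,0,0,11.3,4.9,10.5,0]'

```text
time_s: 35.65
position: [0.6143, 0.0631, 0.2293]
ee_rot: [[-0.236, 0.972, -0.003], [0.97, 0.236, 0.065], [0.064, 0.012, -0.998]]
ft_force: [-0.3, 0.1, -2.5]
width: 0.504
```

```bash
python3 - <<'E'
from h import *
s=read_state();print(np.round(s['ft_force'],1))
goto(.6145,.0738,.074,104)
E
```

```text
[-0.3  0.1 -2.5]
shift cm [0.04 0.08 0.07] turn -0.006 | grasp now [0.6138 0.0731 0.0746] yaw 103.67 width 0.504 t 35.65
```

Request:
arm_command --steps '[0,0,0,0.15,0,0,0,0,0.2,0,0.4,0,0,0.2,0,0.7,0,0,0.2,0,0.8,0,0,0.2,0,0.8,0,0,0.2,0,0.8,0,0,-1,0,0.8,0,0,-3,0,0.8,0,0,-6,0,0.8,0,0,-9,0,0.8,0,0,-12,0,0.8,0,0,-12,0]'

```text
time_s: 36.85
position: [0.6164, 0.0551, 0.3552]
ee_rot: [[-0.236, 0.972, 0.007], [0.97, 0.235, 0.066], [0.062, 0.022, -0.998]]
ft_force: [0.6, 0.3, -0.3]
width: 0.798
```

```bash
python3 - <<'E'
from h import *
for c in ['wrist','top']:
    P,im,d=snap(c,c+'12.png');W=cloud(P,d)
    k=(W[...,2]>.098)&(W[...,2]<.12)&(abs(W[...,1]-.074)<.04)&(abs(W[...,0]-.614)<.04);p=W[k];print(c,k.sum(),p.mean(0))
s=read_state();print(np.round(s['ee_rot'],3))
goto(.4745,-.315,.195,104)
E
```

```text
wrist 2542 [0.61544139 0.07385516 0.10773042]
top 0 [nan nan nan]
[[-0.236  0.972 -0.   ]
 [ 0.97   0.236  0.065]
 [ 0.064  0.015 -0.998]]
shift cm [-33.57 -22.61  -2.38] turn -0.006 | grasp now [0.615  0.0653 0.1961] yaw 103.68 width 0.8 t 36.95<stdin>:4: RuntimeWarning: Mean of empty slice.
  ret = um.true_divide(
```

The canister is back within 2 mm of its start. Now the round bottle.

Request:
arm_command --steps '[0.7,-2,-1.4,-0.3,0,0.7,-5.5,-3.7,-0.4,0,0.7,-9,-6.1,-0.7,0,0.7,-12.5,-8.4,-0.9,0,0.7,-16,-10.8,-1.2,0,0.7,-19.5,-13.1,-1.4,0,0.7,-23,-15.5,-1.7,0,0.7,-26.5,-17.8,-1.9,0,0.7,-29.5,-19.9,-2.1,0,0.7,-32.2,-21.7,-2.3,0,0.7,-33.6,-22.6,-2.4,0,0.7,-33.6,-22.6,-2.4,0]'

```text
time_s: 38.15
position: [0.4739, -0.3268, 0.3488]
ee_rot: [[-0.233, 0.972, -0.002], [0.97, 0.233, 0.066], [0.065, 0.014, -0.998]]
ft_force: [1.0, 0.1, -0.2]
width: 0.701
```

```bash
python3 - <<'E'
from h import *
goto(.4743,-.315,.0715,104)
E
```

```text
shift cm [-0.66 -0.07 12.25] turn -0.009 | grasp now [ 0.4736 -0.3165  0.1942] yaw 103.51 width 0.701 t 38.15
```

Request:
arm_command --steps '[0.67,-0.2,-0.05,3,0,0.67,-0.4,-0.05,6.5,0,0.67,-0.6,-0.05,9.5,0,0.67,-0.7,-0.05,11.5,0,0.67,-0.7,-0.05,12.2,0,0.67,-0.7,-0.05,12.2,0,0,-0.7,-0.05,12.2,0,0,-0.7,-0.05,12.2,0,0,-0.7,-0.05,12.2,0,0,-0.7,-0.05,12.2,0,0,-0.7,-0.05,12.2,0]'

```text
time_s: 39.25
position: [0.4751, -0.3259, 0.2274]
ee_rot: [[-0.233, 0.972, -0.0], [0.97, 0.232, 0.066], [0.064, 0.015, -0.998]]
ft_force: [-0.1, -0.2, 0.6]
width: 0.53
```

```bash
python3 - <<'E'
from h import *
s=read_state();print(np.round(s['ee_rot'],3))
goto(.5765,.0125,.172,104)
E
```

```text
[[-0.233  0.972 -0.   ]
 [ 0.97   0.232  0.066]
 [ 0.064  0.015 -0.998]]
shift cm [30.12 17.65 -7.76] turn -0.009 | grasp now [ 0.475  -0.3157  0.0727] yaw 103.5 width 0.53 t 39.25
```

Request:
arm_command --steps '[0,0,0,0,0,0,0,0,-1,0,0,0,0,-3.5,0,0,0,0,-7,0,0,0,0,-9.5,0,0,1,0.6,-10,0,0,3.5,2,-9.8,0,0,7,4.1,-9.5,0,0,10.5,6.1,-9.3,0,0,14,8.2,-9,0,0,17.5,10.2,-8.8,0,0,21,12.3,-8.5,0]'

```text
time_s: 40.45
position: [0.5453, -0.0967, 0.3265]
ee_rot: [[-0.233, 0.972, -0.002], [0.97, 0.233, 0.066], [0.065, 0.013, -0.998]]
ft_force: [0.9, -0.4, -1.9]
width: 0.527
```

```bash
python3 - <<'E'
from h import *
goto(.5765,.0125,.074,104)
snap('wrist','w13.png')
E
```

```text
shift cm [ 8.22  5.24 10.41] turn -0.009 | grasp now [ 0.545  -0.0864  0.1719] yaw 103.5 width 0.527 t 40.45
```

Request:
arm_command --steps '[0,2.5,1.6,0.2,0,0,5.5,3.5,0.4,0,0,7.5,4.8,0.6,0,0,8.2,5.2,0.6,0,0,8.2,5.2,0.6,0,0,8.2,5.2,2,0,0,8.2,5.2,4.5,0,0,8.2,5.2,7,0,0,8.2,5.2,9,0,0,8.2,5.2,10,0,0,8.2,5.2,10.4,0,0,8.2,5.2,10.4,0]'

```text
time_s: 41.7
position: [0.5776, 0.0071, 0.2294]
ee_rot: [[-0.238, 0.971, -0.001], [0.969, 0.237, 0.072], [0.071, 0.016, -0.997]]
ft_force: [-0.4, -0.2, -1.5]
width: 0.528
```

```bash
python3 - <<'E'
from h import *
goto(.5765,.0125,.074,104)
E
```

```text
shift cm [-0.55 -0.23  0.04] turn -0.004 | grasp now [0.5774 0.0184 0.0748] yaw 103.79 width 0.528 t 41.7
```

Request:
arm_command --steps '[0,-0.3,-0.1,0,0,0,-0.5,-0.2,0,0,0,-0.5,-0.2,0,0]'

```text
time_s: 42.0
position: [0.5772, 0.0014, 0.2298]
ee_rot: [[-0.237, 0.971, 0.0], [0.969, 0.237, 0.072], [0.07, 0.018, -0.997]]
ft_force: [-0.5, -0.4, -1.7]
width: 0.529
```

```bash
python3 - <<'E'
from h import *
s=read_state();print(np.round(s['ee_rot'],3))
goto(.5765,.0125,.072,104)
E
```

```text
[[-0.237  0.971  0.   ]
 [ 0.969  0.237  0.072]
 [ 0.07   0.018 -0.997]]
shift cm [-0.01 -0.08  0.32] turn -0.004 | grasp now [0.5772 0.0126 0.0752] yaw 103.77 width 0.529 t 42.0
```

Request:
arm_command --steps '[0,0,0,0.15,0,0,0,0,0.3,0,0,0,0,0.3,0,0.4,0,0,0.3,0,0.7,0,0,0.3,0,0.8,0,0,0.3,0,0.8,0,0,-1,0,0.8,0,0,-3,0,0.8,0,0,-6,0,0.8,0,0,-9,0,0.8,0,0,-12,0,0.8,0,0,-12,0]'

```text
time_s: 43.2
position: [0.5787, -0.0075, 0.354]
ee_rot: [[-0.238, 0.971, 0.009], [0.969, 0.237, 0.072], [0.068, 0.026, -0.997]]
ft_force: [-0.2, -0.5, -0.9]
width: 0.794
```

```bash
python3 - <<'E'
from h import *
P,im,d=snap('wrist','w14.png');W=cloud(P,d)
m=((W[...,2]>.097)&(W[...,2]<.12)&(abs(W[...,1]-.03)<.08)&(abs(W[...,0]-.6)<.06)).astype(np.uint8)
n,l,st,_=cv2.connectedComponentsWithStats(m)
for i in range(1,n):
    if st[i,4]>60: p=W[l==i];print(st[i,4],p.mean(0),np.ptp(p,axis=0))
s=read_state();print(np.round(s['ee_rot'],3))
goto(.402,-.327,.195,104)
E
```

```text
2897 [0.61473076 0.07294195 0.10766332] [0.04466509 0.04470395 0.01376265]
906 [0.57682945 0.01436616 0.1093665 ] [0.02527561 0.02545231 0.0144064 ]
[[-0.238  0.971  0.005]
 [ 0.969  0.237  0.072]
 [ 0.069  0.022 -0.997]]
shift cm [-27.86 -25.01  -2.27] turn -0.004 | grasp now [0.5789 0.0038 0.1972] yaw 103.78 width 0.804 t 43.25
```

View pics/w14.png

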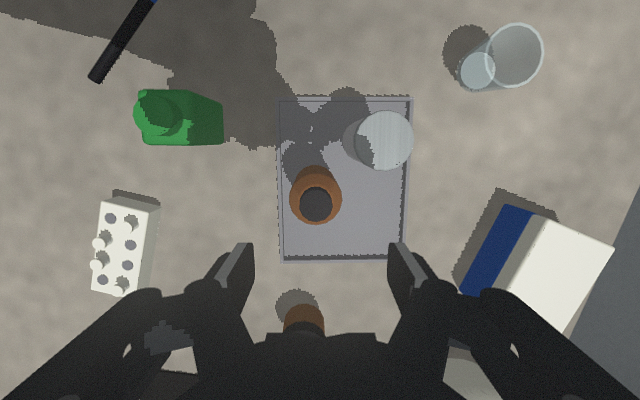

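The round bottle (316,200) and canister (383,140) are back, both within about 2 mm by the same camera. Now the square bottle.

Request:
arm_command --steps '[0.75,-1.5,-1.3,-0.2,0,0.75,-4.5,-4,-0.4,0,0.75,-7.5,-6.7,-0.6,0,0.75,-10.5,-9.4,-0.9,0,0.75,-13.5,-12.1,-1.1,0,0.75,-16.5,-14.8,-1.4,0,0.75,-19.5,-17.5,-1.6,0,0.75,-22.5,-20.2,-1.9,0,0.75,-25,-22.5,-2.1,0,0.75,-27,-24.3,-2.2,0,0.75,-27.9,-25,-2.3,0,0.75,-27.9,-25,-2.3,0]'

```text
time_s: 44.45
position: [0.4007, -0.3393, 0.3488]
ee_rot: [[-0.235, 0.972, 0.004], [0.969, 0.234, 0.073], [0.07, 0.021, -0.997]]
ft_force: [0.3, 0.3, 0.2]
width: 0.752
```

```bash
python3 - <<'E'
from h import *
s=read_state();print(np.round(s['ee_rot'],3),np.round(s['joint_positions'],2))
goto(.402,-.327,.0715,104)
E
```

```text
[[-0.235  0.972  0.004]
 [ 0.969  0.234  0.073]
 [ 0.07   0.021 -0.997]] [-0.72  0.31 -0.22  1.09  0.06  0.61]
shift cm [-0.79 -0.18 12.25] turn -0.006 | grasp now [ 0.4014 -0.3279  0.1943] yaw 103.64 width 0.752 t 44.45
```

Request:
arm_command --steps '[0.75,-0.2,-0.2,3,0,0.75,-0.4,-0.2,6.5,0,0.75,-0.6,-0.2,9.5,0,0.75,-0.8,-0.2,11.5,0,0.75,-0.8,-0.2,12.2,0,0.75,-0.8,-0.2,12.2,0,0,-0.8,-0.2,12.2,0,0,-0.8,-0.2,12.2,0,0,-0.8,-0.2,12.2,0,0,-0.8,-0.2,12.2,0,0,-0.8,-0.2,12.2,0,0,-0.8,-0.2,12.2,0]'

```text
time_s: 45.65
position: [0.4015, -0.3389, 0.2276]
ee_rot: [[-0.235, 0.972, 0.006], [0.969, 0.234, 0.072], [0.069, 0.023, -0.997]]
ft_force: [-0.8, -0.0, 5.6]
width: 0.519
```

```bash
python3 - <<'E'
from h import *
goto(.6395,-.0205,.172,104)
E
```

```text
shift cm [24.88 30.46 -7.5 ] turn -0.006 | grasp now [ 0.4024 -0.3276  0.073 ] yaw 103.64 width 0.519 t 45.65
```

Request:
arm_command --steps '[0,0,0,-1,0,0,0,0,-3.5,0,0,0,0,-7,0,0,0,0,-9.5,0,0,0.8,1,-10.2,0,0,2.3,2.8,-10,0,0,4.6,5.6,-9.7,0,0,6.9,8.4,-9.4,0,0,9.2,11.2,-9.2,0,0,11.5,14,-9,0,0,13.8,16.8,-8.7,0,0,16,19.6,-8.4,0]'

```text
time_s: 46.85
position: [0.5543, -0.1416, 0.3259]
ee_rot: [[-0.236, 0.972, 0.004], [0.969, 0.235, 0.073], [0.07, 0.021, -0.997]]
ft_force: [0.5, -1.6, -2.3]
width: 0.518
```

```bash
python3 - <<'E'
from h import *
goto(.6395,-.0205,.074,104)
E
```

```text
shift cm [ 7.96 10.58 10.55] turn -0.006 | grasp now [ 0.555  -0.1303  0.1713] yaw 103.66 width 0.518 t 46.85
```

Request:
arm_command --steps '[0,2,2.7,0.2,0,0,4.3,5.7,0.4,0,0,6.5,8.5,0.6,0,0,7.7,10.2,0.8,0,0,8,10.6,0.8,0,0,8,10.6,0.8,0,0,8,10.6,2.5,0,0,8,10.6,5,0,0,8,10.6,7.5,0,0,8,10.6,9.3,0,0,8,10.6,10.2,0,0,8,10.6,10.4,0]'

```text
time_s: 48.05
position: [0.6377, -0.0322, 0.2288]
ee_rot: [[-0.234, 0.972, 0.001], [0.97, 0.234, 0.073], [0.071, 0.018, -0.997]]
ft_force: [-0.8, -0.8, -2.9]
width: 0.522
```

```bash
python3 - <<'E'
from h import *
s=read_state();print(np.round(s['ee_rot'],3))
goto(.6395,-.0205,.0725,104)
E
```

```text
[[-0.234  0.972  0.001]
 [ 0.97   0.234  0.073]
 [ 0.071  0.018 -0.997]]
shift cm [-0.02  0.17  0.17] turn -0.007 | grasp now [ 0.6378 -0.0209  0.0742] yaw 103.59 width 0.522 t 48.05
```

Request:
arm_command --steps '[0,0,0.15,0.1,0,0,0,0.15,0.25,0,0,0,0.15,0.25,0,0.4,0,0.15,0.25,0,0.7,0,0.15,0.25,0,0.8,0,0.15,0.25,0,0.8,0,0.15,-1,0,0.8,0,0.15,-3,0,0.8,0,0.15,-6,0,0.8,0,0.15,-9,0,0.8,0,0.15,-12,0,0.8,0,0.15,-12,0]'

```text
time_s: 49.25
position: [0.6406, -0.041, 0.3546]
ee_rot: [[-0.235, 0.972, 0.011], [0.97, 0.233, 0.073], [0.068, 0.028, -0.997]]
ft_force: [0.3, 0.4, 0.1]
width: 0.797
```

Request:
arm_command --steps '[0.8,-3,0,0,0,0.8,-7,0,0,0,0.8,-11,0,0,0,0.8,-15,0,0,0,0.8,-18,0,0,0,0.8,-20,0,0,0,0.8,-20,0,0,0]'

```text
time_s: 49.95
position: [0.6877, -0.2378, 0.3398]
ee_rot: [[-0.232, 0.973, 0.011], [0.97, 0.23, 0.072], [0.068, 0.027, -0.997]]
ft_force: [-0.1, -0.3, -0.4]
width: 0.797
```

```bash
python3 - <<'E'
from h import *
for c in ['wrist','top']:
    P,im,d=snap(c,c+'15.png');W=cloud(P,d)
    m=((W[...,2]>.097)&(W[...,2]<.12)&(abs(W[...,1]-.03)<.08)&(abs(W[...,0]-.6)<.06)).astype(np.uint8)
    n,l,st,_=cv2.connectedComponentsWithStats(m)
    for i in range(1,n):
        if st[i,4]>60: p=W[l==i];print(c,st[i,4],p.mean(0),np.ptp(p,axis=0))
    k=(W[...,2]>.092)&(W[...,2]<.106)&(abs(W[...,0]-.48)<.04)&(abs(W[...,1]-.3)<.04);p=W[k]
    if k.sum(): print(c,'jar',k.sum(),p.mean(0))
    for n in ['beaker','tube_rack']:
        for r in search_frame(c,n)[:1]: print(c,n,r)
s=read_state();print(s['ft_force'],s['time_s'])
E
```

```text
wrist beaker {'position': [292.6, 12.3], 'confidence': 0.44}
wrist tube_rack {'position': [33.6, 26.4], 'confidence': 0.57}
top 203 [ 0.63684843 -0.01925254  0.10729377] [0.03083256 0.02688799 0.01460046]
top 454 [0.61276131 0.0735174  0.1082827 ] [0.04418945 0.0433444  0.01558285]
top 165 [0.57408046 0.01428503 0.10992509] [0.02624543 0.02449141 0.01767707]
top jar 359 [0.47807443 0.2966486  0.09923422]
top beaker {'position': [231.7, 105.3], 'confidence': 0.73}
[-0.07002564  0.49602009 -0.28088778] 50.25
```

View pics/top15.png

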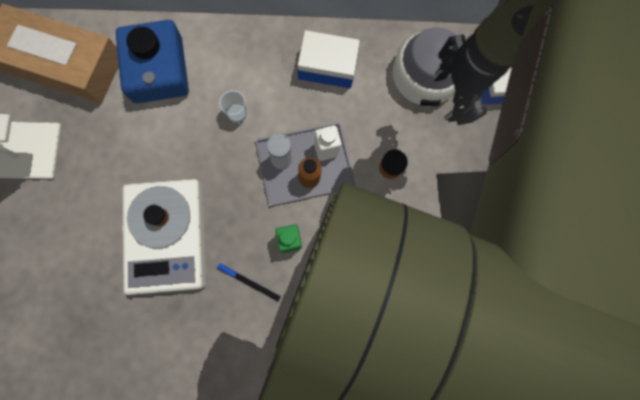

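The top view shows the containers at their starting places in the caddy (canister (278,152), round bottle (310,172), square bottle (328,142)), within 2 mm by depth. The jar is mid-pan (155,215), the beaker hasn't moved and the gripper is clear.

```bash
python3 -c "
from cell import *
print(hand_in())"
```

```text
the job is handed in; nothing more can be done
None
```

I moved the three containers to the mat, put the jar on the pan, returned each container to its own place in the caddy, and handed the job in at about 50 s. No verdict was reported.

- **Containers:** by the top camera, canister, round bottle and square bottle each stood within about 2 mm of their starting positions, all upright.
- **Jar:** it stands upright on the pan, about 2 mm off centre by the top camera and about 5 mm by the wrist camera. The limit is 15 mm.
- **Bystanders:** the network found the beaker at its starting pixel in the top picture. The arm hid the tube rack in that final picture. It was still standing in an earlier wrist picture, but I did not measure its position again.
- **Robot:** the force reading was about zero with the gripper clear of everything.

**What went wrong:** joint 6 hit its limit on the way to the balance. The tool stopped short and kept a tilt of about 4° from then on. I turned the tool to free the joint and gripped the containers with the jaws along x on the way back, so the tilt did not tip them.

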